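# Find the tired check-valve spring and shut its line

## Robot

A 6-joint arm with a two-finger parallel gripper is mounted at the origin on the work surface. World frame = base frame: x ahead of the robot, y to its left, z up, the work surface at z = 0. Lengths are in mm, angles in rad, forces in N, time in s.
With the tool pointing down it reaches from about 300 to 775 mm from the base axis. Payload 14.6 kg.
Tool frame: the origin (TCP) lies on the front face of the gripper's body, between the roots of the fingers; the fingertips stand 97 mm ahead of it and the grasp point (between the pads) lies 78 mm ahead of it; z points along the fingers, y is the direction in which the jaws open and shut (so a half turn about z gives the same grasp; the last joint's range is limited). The gripper opens to 94 mm and grips with 3 to 60 N. Pads are 16 mm wide; open, the fingers measure 119 mm over their backs; the gripper's body (75 mm by 177 mm) begins 78 mm behind the grasp point.
Start: joints at [-1.386, 0.3, 1.521, -0, 1.321, -0.067], TCP at [137.025, -532.648, 302.646] pointing down, gripper open.
Joint ranges: [-3.03, 3.03], [-0.79, 2.21], [0.23, 2.52], [-1.04, 4.18], [0, 3.07], [-2.55, 2.55]. Speed limits (rad/s): [2.22, 2.22, 2.57, 3.14, 3.14, 3.14].

## Interface

Orientations are given as [roll, pitch, yaw] about the fixed x, y, z axes, in that order (R = Rz(yaw) Ry(pitch) Rx(roll)).
In Python, from cell import manip, eyes, finder gives the robot as it stands.
- The arm moves only by the tool drive_tool, never from a script. Its argument "rows" is a list of rows, each an object with "offset": the shift along the tool's x, y, z in mm, a list of three; "spin": the turn about the tool's z in degrees; "jaw": the finger opening in mm, from 0 to 94. In form: [{"offset": [dx, dy, dz], "spin": spin, "jaw": jaw}, ...]. A call has 1 to 20 rows; each row shifts and turns the commanded pose from where the row before left it, along the tool's axes as they then stand; what a row does not reach is not made up. A row lasts 1/10 s, in which the tool goes at most 50 mm and 8.59 degrees, less where a joint would pass 70% of its speed; a pose out of reach is approached as far as the arm can. A call is refused whole if a number of a shift passes 50 or a number of a turn 8.59, either way. A call with a gripper value outside its range is refused whole. The fingers move at their own pace and stop on an object; "force" is the grip in N (left out, the last holds). Time passes only in rows, so rows that do not move let the fingers close. It gives the time, the measured TCP pose, the force and the opening at its end, in the units of the state.
- manip.read_state(): the state, without advancing time (a new reading comes with each control period).
- eyes.camera(name): name is "scene" or "top"; returns a dict with "color" (480x640x3 uint8, blue, green, red), "depth" (480x640 float32, mm along the optical axis (not along the pixel's ray), 0 where there is no reading), "vfov" (degrees; the focal length in pixels is half the picture's height over the tangent of half this angle, whatever the lens; pixels are square), "cx", "cy" (the principal point, pixels), "rvec" (rotation vector, rad) and "tvec" (3), from world to camera coordinates, as OpenCV has them. Camera axes: x right, y down, z forward; pixel columns grow to the right and rows downward; lengths in mm; the calibration is good to about 2 mm. A picture is of the moment at which its call begins.
- manip.sign_off(): hands the job in, once; it reports no verdict.
Trained networks look in the newest picture that a camera, given by its name, has taken for a name from the list of things; names that differ only in an ending like _2 or _b are one class to them, and where a whole thing is asked for, a point or a joint stands for the part that bears it (a point fixed in the world has none). Each returns a list of dicts, best first, with "p" (0 to 1); they miss things now and then, are a little off and sometimes report something else, mostly with a low value. They report only what shows in the picture. A call takes as long as a camera call.
- finder.find_in(camera, target): "uv" ([column, row] in pixels, amid what is visible of it).
The state is a dict: "clock": time; "joints": joint angles; "qd": joint speeds; "effort": joint torques, N m; "eef_pos": TCP position; "eef_rot": TCP orientation; "wrist_force": force on the tool from outside, world axes, zero at the start; "moment": the same for the moment, N m; "finger_gap": finger opening in mm.
Only numpy, scipy, OpenCV 4.12 (cv2) and the standard library are available. Lean on these libraries where they do the work, as an engineer would, in place of code of your own. Each camera call takes 0.05 s, during which the arm holds its last target. There are 200 camera calls.

## Task

One of the three check-valve units on the white board has a tired return spring. Working from the robot's left to its right, press the red pad at the tip of each leaf spring with the fingers fully down to its stop, hold it there for a moment and let it up again, judging how stiff it is and never bearing on a pad with more than 25 N. Then fully close the blue valve of the unit with the softest spring, leaving the other two valves open and the bottle, jar and meter where they stand.

Things in the scene. Friction and masses are not known exactly. Their poses are not given: they have to be found in the camera images.
- board: white plastic board, 290 x 440 x 12 mm, fixed on the work surface; origin at the centre of its underside. The three units stand on it in a row along its y axis, about 140 mm apart; its +y end is the robot's left. Its x axis points away from the robot (turned by up to 0.2 rad).
- unit_left: the left one (seen from the robot) of three like check-valve units fixed on the board: grey foot plate 250 x 50 mm, black clamp block (top 62 mm above the board), grey 32 mm pipe, blue valve handle. Origin at the centre of its underside, on the board; x runs along the unit, away from the robot. Which unit has the tired spring changes and cannot be seen.
- pad_left (a point): centre of the top face of the red round push pad (20 mm across) as it stands when free, 59 mm above the board; the point does not follow the pad. The pad sits on the tip of a steel leaf 16 mm wide, clamped 65 mm farther on (+x). It goes down 7 to 12 mm to a firm stop, differing by unit, then springs back. Just before the stop a healthy leaf pushes back with 8 to 9 N, the tired one with 3 to 4 N.
- valve_left (a joint): turn of this unit's blue valve handle about the vertical, rad: about 0 (up to 0.15) = open, handle pointing away from the robot along the pipe; 1.57 = closed against its end stop, handle square across the pipe pointing to the unit's +y (the robot's left). Turns anticlockwise seen from above to close; stiff (about 0.15 N m), stays where it is left.
- axis_left (a point): point on the vertical turning axis of this blue handle, at the handle's top (104 mm above the work surface).
- grip_left (a point): point inside the blue handle bar, 60 mm from the turning axis, 11 mm below the bar's top. The bar is 14 mm wide, 20 mm high, reaches 78 mm from the axis, and its underside is 18 mm clear above the valve body and pipe. x points outward along the bar.
- unit_middle: the middle one (seen from the robot) of three like check-valve units fixed on the board: grey foot plate 250 x 50 mm, black clamp block (top 62 mm above the board), grey 32 mm pipe, blue valve handle. Origin at the centre of its underside, on the board; x runs along the unit, away from the robot. Which unit has the tired spring changes and cannot be seen.
- pad_middle (a point): centre of the top face of the red round push pad (20 mm across) as it stands when free, 59 mm above the board; the point does not follow the pad. The pad sits on the tip of a steel leaf 16 mm wide, clamped 65 mm farther on (+x). It goes down 7 to 12 mm to a firm stop, differing by unit, then springs back. Just before the stop a healthy leaf pushes back with 8 to 9 N, the tired one with 3 to 4 N.
- valve_middle (a joint): turn of this unit's blue valve handle about the vertical, rad: about 0 (up to 0.15) = open, handle pointing away from the robot along the pipe; 1.57 = closed against its end stop, handle square across the pipe pointing to the unit's +y (the robot's left). Turns anticlockwise seen from above to close; stiff (about 0.15 N m), stays where it is left.
- axis_middle (a point): point on the vertical turning axis of this blue handle, at the handle's top (104 mm above the work surface).
- grip_middle (a point): point inside the blue handle bar, 60 mm from the turning axis, 11 mm below the bar's top. The bar is 14 mm wide, 20 mm high, reaches 78 mm from the axis, and its underside is 18 mm clear above the valve body and pipe. x points outward along the bar.
- unit_right: the right one (seen from the robot) of three like check-valve units fixed on the board: grey foot plate 250 x 50 mm, black clamp block (top 62 mm above the board), grey 32 mm pipe, blue valve handle. Origin at the centre of its underside, on the board; x runs along the unit, away from the robot. Which unit has the tired spring changes and cannot be seen.
- pad_right (a point): centre of the top face of the red round push pad (20 mm across) as it stands when free, 59 mm above the board; the point does not follow the pad. The pad sits on the tip of a steel leaf 16 mm wide, clamped 65 mm farther on (+x). It goes down 7 to 12 mm to a firm stop, differing by unit, then springs back. Just before the stop a healthy leaf pushes back with 8 to 9 N, the tired one with 3 to 4 N.
- valve_right (a joint): turn of this unit's blue valve handle about the vertical, rad: about 0 (up to 0.15) = open, handle pointing away from the robot along the pipe; 1.57 = closed against its end stop, handle square across the pipe pointing to the unit's +y (the robot's left). Turns anticlockwise seen from above to close; stiff (about 0.15 N m), stays where it is left.
- axis_right (a point): point on the vertical turning axis of this blue handle, at the handle's top (104 mm above the work surface).
- grip_right (a point): point inside the blue handle bar, 60 mm from the turning axis, 11 mm below the bar's top. The bar is 14 mm wide, 20 mm high, reaches 78 mm from the axis, and its underside is 18 mm clear above the valve body and pipe. x points outward along the bar.
- reagent: white bottle with red cap, 44 mm across, 85 mm high, standing on the work surface beyond the board; bystander. Origin at its underside.
- jar: amber jar with black lid, 56 mm across, 65 mm high, beyond the board; bystander. Origin at its underside.
- meter: green hand-held meter, 70 x 110 x 28 mm, lying beyond the board; bystander. Origin at its underside.

How it is judged (in metres and radians):
On the way, in this order (a step that is already met when the one before it is completed fails the run):
1. the red pad of the left unit (seen from the robot) is pressed by the fingers to its stop (over 90 % of its travel) (((y of leaf0_c1 in the frame of board above 0.07 m and z of leaf0_c1 in the frame of board below 0.0608 m and contact force between the fingers and leaf0_c1 above 1 N) or (y of leaf1_c1 in the frame of board above 0.07 m and z of leaf1_c1 in the frame of board below 0.0585 m and contact force between the fingers and leaf1_c1 above 1 N) or (y of leaf2_c1 in the frame of board above 0.07 m and z of leaf2_c1 in the frame of board below 0.0567 m and contact force between the fingers and leaf2_c1 above 1 N))), for 0.2 s.
2. the red pad of the middle unit (seen from the robot) is pressed by the fingers to its stop (over 90 % of its travel) (((y of leaf0_c1 in the frame of board between -0.07 and 0.07 m and z of leaf0_c1 in the frame of board below 0.0608 m and contact force between the fingers and leaf0_c1 above 1 N) or (y of leaf1_c1 in the frame of board between -0.07 and 0.07 m and z of leaf1_c1 in the frame of board below 0.0585 m and contact force between the fingers and leaf1_c1 above 1 N) or (y of leaf2_c1 in the frame of board between -0.07 and 0.07 m and z of leaf2_c1 in the frame of board below 0.0567 m and contact force between the fingers and leaf2_c1 above 1 N))), for 0.2 s.
3. the red pad of the right unit (seen from the robot) is pressed by the fingers to its stop (over 90 % of its travel) (((y of leaf0_c1 in the frame of board below -0.07 m and z of leaf0_c1 in the frame of board below 0.0608 m and contact force between the fingers and leaf0_c1 above 1 N) or (y of leaf1_c1 in the frame of board below -0.07 m and z of leaf1_c1 in the frame of board below 0.0585 m and contact force between the fingers and leaf1_c1 above 1 N) or (y of leaf2_c1 in the frame of board below -0.07 m and z of leaf2_c1 in the frame of board below 0.0567 m and contact force between the fingers and leaf2_c1 above 1 N))), for 0.2 s.
4. the valve of the unit with the tired spring is closed (((y of leaf1_c1 in the frame of board above 0.07 m and value of joint valve_left above 1.4 rad) or (y of leaf1_c1 in the frame of board between -0.07 and 0.07 m and value of joint valve_middle above 1.4 rad) or (y of leaf1_c1 in the frame of board below -0.07 m and value of joint valve_right above 1.4 rad))), for 0.2 s.
At the end, for the whole second after the job is handed in: The valve of the unit with the softest leaf is closed (over 1.4 rad), the other two are open (under 0.3 rad), all three leaves are free again (pad within 2 mm of its free height), and bottle, jar and meter are within 20 mm of where they stood (((y of leaf1_c1 in the frame of board above 0.07 m and value of joint valve_left above 1.4 rad) or (y of leaf1_c1 in the frame of board between -0.07 and 0.07 m and value of joint valve_middle above 1.4 rad) or (y of leaf1_c1 in the frame of board below -0.07 m and value of joint valve_right above 1.4 rad)) and (y of leaf1_c1 in the frame of board above 0.07 m or value of joint valve_left below 0.3 rad) and (y of leaf1_c1 in the frame of board between -0.07 and 0.07 m or value of joint valve_middle below 0.3 rad) and (y of leaf1_c1 in the frame of board below -0.07 m or value of joint valve_right below 0.3 rad) and z of each of leaf0_c1, leaf1_c1, leaf2_c1 in the frame of board above 0.0653 m and distance of each of reagent, jar, meter from where it was at the start of the episode below 0.02 m); the robot touches nothing.
It fails at once if a pad is pressed with more than 25 N (contact force between anything else and leaf0_c1 above 25 N or contact force between anything else and leaf1_c1 above 25 N or contact force between anything else and leaf2_c1 above 25 N).
It fails at once if the valve of a unit with a healthy spring is turned beyond 0.5 rad ((not (y of leaf1_c1 in the frame of board above 0.07 m) and value of joint valve_left above 0.5 rad) or (not (y of leaf1_c1 in the frame of board between -0.07 and 0.07 m) and value of joint valve_middle above 0.5 rad) or (not (y of leaf1_c1 in the frame of board below -0.07 m) and value of joint valve_right above 0.5 rad)).
It fails at once if the bottle, jar or meter is pushed more than 20 mm (distance of any of reagent, jar, meter from where it was at the start of the episode above 0.02 m).
It also fails if it takes over 64 s, if anything falls off the work surface, if the arm or the gripper's body presses on something with over 40 N, if the wrist force passes 120 N, or if a joint passes its speed limit or range.

## Working session

There is one attempt and no reset: what is moved stays moved. The work goes in short steps, Python scripts to look and compute and a tool call to move; the robot and the scene stay as the last step left them, time stands still between calls to the robot, and variables do not carry over. Pictures are saved under pics/ and viewed, about 8 in all and at most 12, crops included, and the job is handed in when it is done.

Besides the shell and the picture viewer there is one more tool, called by a JSON object that holds its "op" and its "data". drive_tool: Moves the arm, as the interface text tells. Its arguments: {"type":"object","properties":{"rows":{"type":"array","items":{"type":"object","properties":{"offset":{"type":"array","items":{"type":"number"}},"spin":{"type":"number"},"jaw":{"type":"number"}}}},"force":{"type":"number"}},"required":["rows"]}

```bash
mkdir -p pics
cat > h.py <<'E'
import numpy as np, cv2
from cell import manip, eyes, finder
def cam(n):
    c=eyes.camera(n); c['R']=cv2.Rodrigues(np.array(c['rvec'],float))[0]; c['t']=np.array(c['tvec'],float).ravel()
    c['f']=240/np.tan(np.radians(c['vfov'])/2); return c
def ray(c,uv,z):
    d=c['R'].T@np.array([(uv[0]-c['cx'])/c['f'],(uv[1]-c['cy'])/c['f'],1]); o=-c['R'].T@c['t']
    return o+d*(z-o[2])/d[2]
def world(c):
    v,u=np.mgrid[:480,:640]; d=c['depth']
    P=np.stack([(u-c['cx'])/c['f']*d,(v-c['cy'])/c['f']*d,d],-1)
    return (P-c['t'])@c['R']
def proj(c,P):
    q=c['R']@np.array(P,float)+c['t']; return q[:2]/q[2]*c['f']+[c['cx'],c['cy']]
E
python3 - <<'E'
from h import *
print(manip.read_state())
for n in('top','scene'):
    c=cam(n); cv2.imwrite(f'pics/{n}0.png',c['color']); print(n,c['f'],-c['R'].T@c['t'])
    W=world(c)
    for s in('left','middle','right'):
        for k,z in(('pad',71),('axis',104),('grip',104)):
            for r in finder.find_in(n,f'{k}_{s}')[:3]:
                u,v=r['uv'];print(k,s,round(r['p'],2),np.round(r['uv']),ray(c,r['uv'],z).round(),W[int(v),int(u)].round())
    # red mask / blue mask
    h=cv2.cvtColor(c['color'],cv2.COLOR_BGR2HSV)
    for name,m in(('red',((h[...,0]<8)|(h[...,0]>172))&(h[...,1]>130)&(h[...,2]>60)),('blue',(h[...,0]>98)&(h[...,0]<125)&(h[...,1]>130))):
        k,l,st,ce=cv2.connectedComponentsWithStats(m.astype('uint8'))
        for i in range(1,k):
            if st[i,4]>40: print(name,st[i],ce[i].round(1),ray(c,ce[i],71 if name=='red' else 104).round(1),np.median(W[l==i],0).round())
E
```

```text
{'clock': 0.0, 'joints': array([-1.38560962e+00,  3.00464373e-01,  1.52161475e+00,  3.05479430e-05,
        1.32068250e+00, -6.65884890e-02]), 'qd': array([-0.00146576,  0.00074285,  0.00252758,  0.00075225,  0.0025285 ,
        0.00230118]), 'effort': array([ 2.23850970e-03, -5.31804907e+01, -3.52735376e+01,  7.09088054e-02,
        2.43287114e-02, -1.07484975e-04]), 'eef_pos': array([ 136.99693915, -532.5008924 ,  302.07570755]), 'eef_rot': array([-3.14042824e+00, -1.07305488e-04,  2.51767556e-01]), 'wrist_force': array([ 0.07163308, -0.00970345, -0.16546836]), 'moment': array([-0.02625849,  0.07116614,  0.05431796]), 'finger_gap': 94.29697803897542}
top 438.5378607442173 [432.78419959  32.38539508 852.74686782]
pad left 0.83 [245. 249.] [554. 167.  71.] [556. 171.  60.]
axis left 0.67 [234. 228.] [586. 181. 104.] [587. 182. 102.]
grip left 0.73 [316. 244.] [558.  38. 104.] [562.  39.  87.]
grip left 0.65 [231. 226.] [590. 187. 104.] [592. 189. 104.]
grip left 0.27 [332. 264.] [524.  11. 104.] [535.  11.  20.]
pad middle 0.59 [318. 247.] [559.  36.  71.] [561.  37.  62.]
axis middl
[... 1811 characters left out ...]
rip right 0.7 [235. 239.] [604. -97. 104.] [ 602. -100.  101.]
red [281 188  10   9  77] [285.6 192.1] [ 422.9 -103.9   71. ] [ 421. -105.   70.]
red [351 209  11  10  80] [355.8 213.5] [425.   35.1  71. ] [424.  35.  70.]
red [431 229  12  10  90] [436.  233.8] [417.1 177.1  71. ] [416. 177.  70.]
red [383 372  17  19 263] [390.5 381. ] [726.  209.1  71. ] [735. 211.  84.]
blue [   0   46  148   91 6080] [68.7 83.8] [ 313.8 -704.9  104. ] [ -272. -1364.  -303.]
blue [220 223  33  46 678] [236.7 243.3] [611.4 -89.3 104. ] [603. -91. 101.]
blue [298 248  33  50 717] [314.5 269.8] [612.6  45.3 104. ] [604.  45. 102.]
blue [399 272  23  55 685] [409.  295.4] [602.  188.7 104. ] [593. 190. 102.]
```

View pics/top0.png

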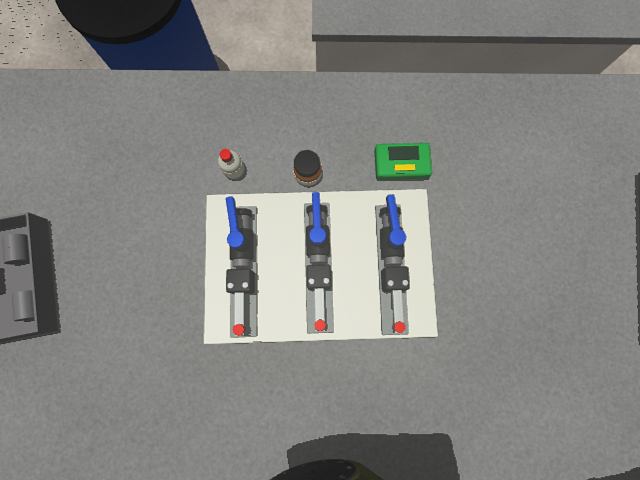

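Run:
```python
from h import *
c=cam('top'); W=world(c)
h=cv2.cvtColor(c['color'],cv2.COLOR_BGR2HSV)
m=(h[...,0]>98)&(h[...,0]<125)&(h[...,1]>130)&(W[...,2]>96)&(W[...,2]<112)
k,l,st,ce=cv2.connectedComponentsWithStats(m.astype('uint8'))
for i in range(1,k):
    if st[i,4]<100: continue
    P=W[l==i][:,:2]; mu=P.mean(0); U,S,V=np.linalg.svd(P-mu); d=V[0]*np.sign(V[0,0]); t=(P-mu)@d
    print(mu.round(1),np.degrees(np.arctan2(d[1],d[0])).round(1),t.min().round(),t.max().round(),'tips',(mu+d*t.min()).round(),(mu+d*t.max()).round())
```

```text
[599.6  38.2] 3.3 -37.0 53.0 tips [562.  36.] [653.  41.]
[597.9 -98.7] 8.3 -39.0 52.0 tips [ 559. -104.] [649. -91.]
[592.2 183.7] 10.3 -38.0 52.0 tips [555. 177.] [643. 193.]
```

The picture shows the pads at (238,329), (320,325) and (399,327), and the handles pointing away. The bottle, jar and meter stand beyond the board. The positions agree between the two cameras, so I'm moving above the left pad.

{"op": "drive_tool", "data": {"rows": [{"offset":[0,0,0],"spin":7.1,"jaw":0},{"offset":[0,0,0],"spin":7.1,"jaw":0},{"offset":[34.8,-35,0],"spin":0,"jaw":0},{"offset":[34.8,-35,0],"spin":0,"jaw":0},{"offset":[34.8,-35,0],"spin":0,"jaw":0},{"offset":[34.8,-35,0],"spin":0,"jaw":0},{"offset":[34.8,-35,0],"spin":0,"jaw":0},{"offset":[34.8,-35,0],"spin":0,"jaw":0},{"offset":[34.8,-35,0],"spin":0,"jaw":0},{"offset":[34.8,-35,0],"spin":0,"jaw":0},{"offset":[0,-42.8,0],"spin":0,"jaw":0},{"offset":[0,-42.8,0],"spin":0,"jaw":0},{"offset":[0,-42.8,0],"spin":0,"jaw":0},{"offset":[0,-42.8,0],"spin":0,"jaw":0},{"offset":[0,-42.8,0],"spin":0,"jaw":0},{"offset":[0,-42.8,0],"spin":0,"jaw":0},{"offset":[0,-42.8,0],"spin":0,"jaw":0},{"offset":[0,-42.8,0],"spin":0,"jaw":0},{"offset":[0,-42.8,0],"spin":0,"jaw":0},{"offset":[0,-42.8,0],"spin":0,"jaw":0}]}}

```text
clock: 3.05
eef_pos: [412.2, 178.3, 302.9]
eef_rot: [-3.141, -0.001, 0.004]
wrist_force: [2.0, 0.3, -0.1]
finger_gap: 0.7
```

{"op": "drive_tool", "data": {"rows": [{"offset":[1,1,40],"spin":0,"jaw":0},{"offset":[1,1,40],"spin":0,"jaw":0},{"offset":[0,0,30],"spin":0,"jaw":0},{"offset":[0,0,10],"spin":0,"jaw":0},{"offset":[0,0,0],"spin":0,"jaw":0},{"offset":[0,0,0],"spin":0,"jaw":0},{"offset":[0,0,0],"spin":0,"jaw":0}]}}

```text
clock: 3.75
eef_pos: [415.2, 174.6, 184.2]
eef_rot: [-3.141, -0.003, 0.004]
wrist_force: [-0.4, 0.8, 0.5]
finger_gap: 0.7
```

Run:
```python
from h import *
s=manip.read_state();print(s['eef_pos'],s['wrist_force'])
c=cam('scene'); tip=np.array(s['eef_pos'])-[0,0,97]; print('tip px',proj(c,tip),'pad px',proj(c,[415,175.5,71]))
u,v=proj(c,tip).astype(int); cv2.imwrite('pics/p1.png',cv2.resize(c['color'][v-60:v+60,u-80:u+80],None,fx=4,fy=4,interpolation=2))
```

```text
[415.23654875 174.6098444  184.19022614] [-0.37992697  0.8362392   0.46856862]
tip px [436.22931695 225.2662112 ] pad px [435.47385821 232.72947632]
```

View pics/p1.png

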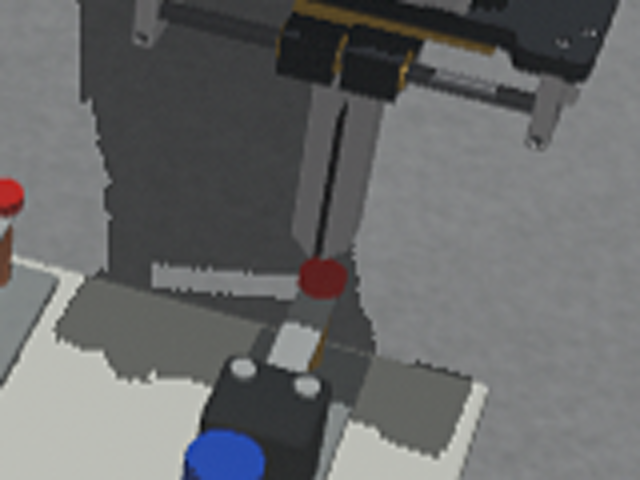

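The fingertips at (436,225) stand just above the left pad at (435,233). Pressing slowly.

{"op": "drive_tool", "data": {"rows": [{"offset":[0,0,7],"spin":0,"jaw":0},{"offset":[0,0,6],"spin":0,"jaw":0},{"offset":[0,0,1],"spin":0,"jaw":0},{"offset":[0,0,1],"spin":0,"jaw":0},{"offset":[0,0,1],"spin":0,"jaw":0},{"offset":[0,0,1],"spin":0,"jaw":0},{"offset":[0,0,1],"spin":0,"jaw":0},{"offset":[0,0,1],"spin":0,"jaw":0},{"offset":[0,0,0],"spin":0,"jaw":0},{"offset":[0,0,0],"spin":0,"jaw":0}]}}

```text
clock: 4.8
eef_pos: [414.4, 174.5, 163.8]
eef_rot: [3.142, 0.001, 0.004]
wrist_force: [-5.2, -1.7, 7.0]
finger_gap: 0.6
```

{"op": "drive_tool", "data": {"rows": [{"offset":[0,0,1],"spin":0,"jaw":0},{"offset":[0,0,0],"spin":0,"jaw":0},{"offset":[0,0,0],"spin":0,"jaw":0}]}}

```text
clock: 5.1
eef_pos: [414.5, 174.5, 162.9]
eef_rot: [3.142, 0.0, 0.004]
wrist_force: [-5.3, -1.0, 7.3]
finger_gap: 0.6
```

{"op": "drive_tool", "data": {"rows": [{"offset":[0,0,1],"spin":0,"jaw":0},{"offset":[0,0,0],"spin":0,"jaw":0},{"offset":[0,0,0],"spin":0,"jaw":0}]}}

```text
clock: 5.4
eef_pos: [414.5, 174.5, 161.9]
eef_rot: [3.142, 0.0, 0.004]
wrist_force: [-5.6, -1.3, 8.9]
finger_gap: 0.5
```

{"op": "drive_tool", "data": {"rows": [{"offset":[0,0,0.7],"spin":0,"jaw":0},{"offset":[0,0,0],"spin":0,"jaw":0},{"offset":[0,0,0],"spin":0,"jaw":0}]}}

```text
clock: 5.7
eef_pos: [414.5, 174.5, 161.6]
eef_rot: [-3.142, 0.0, 0.004]
wrist_force: [-7.9, -0.4, 14.9]
finger_gap: 0.6
```

{"op": "drive_tool", "data": {"rows": [{"offset":[0,0,0.5],"spin":0,"jaw":0},{"offset":[0,0,0],"spin":0,"jaw":0},{"offset":[0,0,0],"spin":0,"jaw":0}]}}

```text
clock: 6.0
eef_pos: [414.5, 174.5, 161.4]
eef_rot: [-3.141, 0.0, 0.004]
wrist_force: [-10.3, -3.2, 20.2]
finger_gap: 0.4
```

Stop reached at TCP z≈161.6. The force just before it was about 8.9 N, so the left unit is healthy. Lifting and moving to the middle pad.

{"op": "drive_tool", "data": {"rows": [{"offset":[0,0,-2],"spin":0,"jaw":0},{"offset":[0,0,-8],"spin":0,"jaw":0},{"offset":[0,0,-15],"spin":0,"jaw":0},{"offset":[2,35,0],"spin":0,"jaw":0},{"offset":[2,35,0],"spin":0,"jaw":0},{"offset":[2,36,0],"spin":0,"jaw":0},{"offset":[2,36,0],"spin":0,"jaw":0},{"offset":[0,0,5],"spin":0,"jaw":0},{"offset":[0,0,0],"spin":0,"jaw":0},{"offset":[0,0,0],"spin":0,"jaw":0},{"offset":[0,0,0],"spin":0,"jaw":0}]}}

```text
clock: 7.1
eef_pos: [423.2, 33.4, 180.5]
eef_rot: [-3.142, -0.0, 0.005]
wrist_force: [0.5, 0.6, -0.4]
finger_gap: 0.3
```

{"op": "drive_tool", "data": {"rows": [{"offset":[0,0,6],"spin":0,"jaw":0},{"offset":[0,0,4],"spin":0,"jaw":0},{"offset":[0,0,1],"spin":0,"jaw":0},{"offset":[0,0,1],"spin":0,"jaw":0},{"offset":[0,0,1],"spin":0,"jaw":0},{"offset":[0,0,1],"spin":0,"jaw":0},{"offset":[0,0,1],"spin":0,"jaw":0},{"offset":[0,0,1],"spin":0,"jaw":0},{"offset":[0,0,0],"spin":0,"jaw":0},{"offset":[0,0,0],"spin":0,"jaw":0}]}}

```text
clock: 8.1
eef_pos: [423.2, 32.5, 164.5]
eef_rot: [3.142, 0.0, 0.004]
wrist_force: [-1.6, 0.2, 2.0]
finger_gap: 0.4
```

{"op": "drive_tool", "data": {"rows": [{"offset":[0,0,1],"spin":0,"jaw":0},{"offset":[0,0,1],"spin":0,"jaw":0},{"offset":[0,0,0],"spin":0,"jaw":0},{"offset":[0,0,0],"spin":0,"jaw":0}]}}

```text
clock: 8.5
eef_pos: [423.2, 32.5, 162.4]
eef_rot: [-3.142, 0.0, 0.004]
wrist_force: [-2.5, -0.7, 2.6]
finger_gap: 0.4
```

{"op": "drive_tool", "data": {"rows": [{"offset":[0,0,1],"spin":0,"jaw":0},{"offset":[0,0,0],"spin":0,"jaw":0},{"offset":[0,0,0],"spin":0,"jaw":0}]}}

```text
clock: 8.8
eef_pos: [423.2, 32.5, 161.5]
eef_rot: [-3.142, -0.0, 0.004]
wrist_force: [-2.1, -0.5, 3.4]
finger_gap: 0.7
```

{"op": "drive_tool", "data": {"rows": [{"offset":[0,0,1],"spin":0,"jaw":0},{"offset":[0,0,0.7],"spin":0,"jaw":0},{"offset":[0,0,0],"spin":0,"jaw":0},{"offset":[0,0,0],"spin":0,"jaw":0}]}}

```text
clock: 9.2
eef_pos: [423.2, 32.5, 159.7]
eef_rot: [-3.142, 0.0, 0.004]
wrist_force: [-2.5, 0.0, 4.2]
finger_gap: 0.7
```

{"op": "drive_tool", "data": {"rows": [{"offset":[0,0,0.7],"spin":0,"jaw":0},{"offset":[0,0,0],"spin":0,"jaw":0},{"offset":[0,0,0],"spin":0,"jaw":0}]}}

```text
clock: 9.5
eef_pos: [423.2, 32.5, 159.4]
eef_rot: [-3.142, -0.0, 0.004]
wrist_force: [-4.9, -0.5, 9.5]
finger_gap: 0.3
```

{"op": "drive_tool", "data": {"rows": [{"offset":[0,0,0.5],"spin":0,"jaw":0},{"offset":[0,0,0],"spin":0,"jaw":0},{"offset":[0,0,0],"spin":0,"jaw":0}]}}

```text
clock: 9.8
eef_pos: [423.3, 32.5, 159.2]
eef_rot: [3.142, -0.0, 0.004]
wrist_force: [-8.2, 0.2, 15.3]
finger_gap: 0.5
```

Stop reached, with about 4 N just before it, so the middle unit is the tired one. Next is the right pad.

{"op": "drive_tool", "data": {"rows": [{"offset":[0,0,-2],"spin":0,"jaw":0},{"offset":[0,0,-8],"spin":0,"jaw":0},{"offset":[0,0,-17],"spin":0,"jaw":0},{"offset":[-1,35,0],"spin":0,"jaw":0},{"offset":[-1,35,0],"spin":0,"jaw":0},{"offset":[-1,35,0],"spin":0,"jaw":0},{"offset":[0,34,0],"spin":0,"jaw":0},{"offset":[0,0,5],"spin":0,"jaw":0},{"offset":[0,0,0],"spin":0,"jaw":0},{"offset":[0,0,0],"spin":0,"jaw":0},{"offset":[0,0,0],"spin":0,"jaw":0}]}}

```text
clock: 10.9
eef_pos: [420.8, -105.7, 180.7]
eef_rot: [-3.142, -0.0, 0.005]
wrist_force: [0.1, -1.1, -0.4]
finger_gap: 0.3
```

{"op": "drive_tool", "data": {"rows": [{"offset":[0,0,6],"spin":0,"jaw":0},{"offset":[0,0,4],"spin":0,"jaw":0},{"offset":[0,0,1],"spin":0,"jaw":0},{"offset":[0,0,1],"spin":0,"jaw":0},{"offset":[0,0,1],"spin":0,"jaw":0},{"offset":[0,0,1],"spin":0,"jaw":0},{"offset":[0,0,1],"spin":0,"jaw":0},{"offset":[0,0,1],"spin":0,"jaw":0},{"offset":[0,0,0],"spin":0,"jaw":0},{"offset":[0,0,0],"spin":0,"jaw":0}]}}

```text
clock: 11.9
eef_pos: [420.7, -106.5, 164.6]
eef_rot: [-3.142, 0.0, 0.004]
wrist_force: [-3.1, 0.2, 3.4]
finger_gap: 0.7
```

{"op": "drive_tool", "data": {"rows": [{"offset":[0,0,1],"spin":0,"jaw":0},{"offset":[0,0,1],"spin":0,"jaw":0},{"offset":[0,0,0],"spin":0,"jaw":0},{"offset":[0,0,0],"spin":0,"jaw":0}]}}

```text
clock: 12.3
eef_pos: [420.7, -106.5, 162.5]
eef_rot: [3.142, 0.0, 0.004]
wrist_force: [-4.1, -0.0, 5.4]
finger_gap: 0.1
```

{"op": "drive_tool", "data": {"rows": [{"offset":[0,0,1],"spin":0,"jaw":0},{"offset":[0,0,0],"spin":0,"jaw":0},{"offset":[0,0,0],"spin":0,"jaw":0}]}}

```text
clock: 12.6
eef_pos: [420.7, -106.6, 161.6]
eef_rot: [3.142, 0.0, 0.004]
wrist_force: [-4.2, 0.1, 6.1]
finger_gap: 0.6
```

{"op": "drive_tool", "data": {"rows": [{"offset":[0,0,1],"spin":0,"jaw":0},{"offset":[0,0,1],"spin":0,"jaw":0},{"offset":[0,0,0],"spin":0,"jaw":0},{"offset":[0,0,0],"spin":0,"jaw":0}]}}

```text
clock: 13.0
eef_pos: [420.7, -106.6, 159.7]
eef_rot: [3.142, 0.0, 0.004]
wrist_force: [-4.4, 0.6, 6.4]
finger_gap: 0.1
```

{"op": "drive_tool", "data": {"rows": [{"offset":[0,0,1],"spin":0,"jaw":0},{"offset":[0,0,0.7],"spin":0,"jaw":0},{"offset":[0,0,0],"spin":0,"jaw":0},{"offset":[0,0,0],"spin":0,"jaw":0}]}}

```text
clock: 13.4
eef_pos: [420.7, -106.6, 158.0]
eef_rot: [3.141, 0.0, 0.004]
wrist_force: [-5.5, -0.2, 9.2]
finger_gap: 0.5
```

{"op": "drive_tool", "data": {"rows": [{"offset":[0,0,0.6],"spin":0,"jaw":0},{"offset":[0,0,0],"spin":0,"jaw":0},{"offset":[0,0,0],"spin":0,"jaw":0}]}}

```text
clock: 13.7
eef_pos: [420.7, -106.6, 157.6]
eef_rot: [3.141, -0.0, 0.004]
wrist_force: [-7.1, 0.6, 12.5]
finger_gap: 0.4
```

{"op": "drive_tool", "data": {"rows": [{"offset":[0,0,0.4],"spin":0,"jaw":0},{"offset":[0,0,0],"spin":0,"jaw":0},{"offset":[0,0,0],"spin":0,"jaw":0}]}}

```text
clock: 14.0
eef_pos: [420.8, -106.6, 157.5]
eef_rot: [3.141, -0.0, 0.004]
wrist_force: [-8.0, 1.3, 15.9]
finger_gap: 0.5
```

All pads have now been pressed; just before the stop they read about 8.9, 4.2 and 9 N. The middle unit is the soft one. Moving to the right-hand side of the middle handle.

{"op": "drive_tool", "data": {"rows": [{"offset":[0,0,-2],"spin":0,"jaw":0},{"offset":[0,0,-26],"spin":0,"jaw":0},{"offset":[0,0,-40],"spin":0,"jaw":0},{"offset":[36,-20,0],"spin":0,"jaw":0},{"offset":[36,-20,0],"spin":0,"jaw":0},{"offset":[36,-20,0],"spin":0,"jaw":0},{"offset":[36,-20,0],"spin":0,"jaw":0},{"offset":[36,-20,0],"spin":0,"jaw":0},{"offset":[34,-20,0],"spin":0,"jaw":0},{"offset":[0,0,0],"spin":-3,"jaw":0},{"offset":[0,0,25],"spin":0,"jaw":0},{"offset":[0,0,25],"spin":0,"jaw":0},{"offset":[0,0,0],"spin":0,"jaw":0},{"offset":[0,0,0],"spin":0,"jaw":0},{"offset":[0,0,0],"spin":0,"jaw":0}]}}

```text
clock: 15.5
eef_pos: [634.8, 14.3, 176.4]
eef_rot: [3.141, -0.002, 0.056]
wrist_force: [0.5, -0.3, -0.1]
finger_gap: 0.9
```

Run:
```python
from h import *
s=manip.read_state();print(s['eef_pos'],s['eef_rot'],s['wrist_force'])
c=cam('scene'); tip=np.array(s['eef_pos'])-[0,0,97]
u,v=proj(c,tip).astype(int); print(u,v); cv2.imwrite('pics/p2.png',cv2.resize(c['color'][v-75:v+75,u-100:u+100],None,fx=4,fy=4,interpolation=2))
```

```text
[634.81153801  14.2773501  176.39107725] [ 3.14146729e+00 -2.25458636e-03  5.61835968e-02] [ 0.47234116 -0.32819314 -0.10613593]
289 284
```

View pics/p2.png

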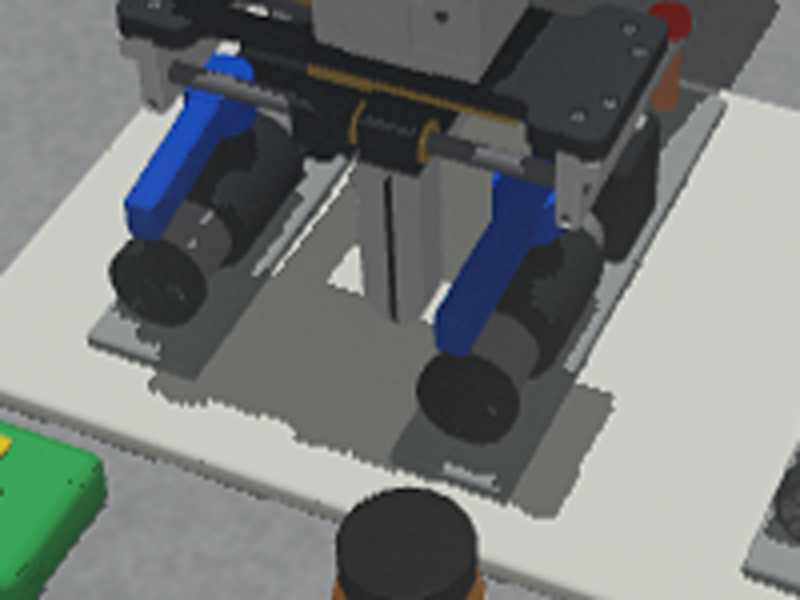

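The fingers, at crop (395,300), stand to the right of the middle handle, which is at (470,310), with a small gap. Sweeping the arc now.

{"op": "drive_tool", "data": {"rows": [{"offset":[0,-3,0],"spin":0,"jaw":0},{"offset":[0,-3,0],"spin":0,"jaw":0},{"offset":[1.7,-6.4,0],"spin":-6,"jaw":0},{"offset":[1.7,-6.4,0],"spin":-6,"jaw":0},{"offset":[1.7,-6.4,0],"spin":-6,"jaw":0},{"offset":[0,0,0],"spin":0,"jaw":0},{"offset":[0,0,0],"spin":0,"jaw":0}]}}

```text
clock: 16.25
eef_pos: [635.8, 40.1, 175.0]
eef_rot: [-3.141, 0.0, 0.368]
wrist_force: [-0.1, 0.1, 0.6]
finger_gap: 0.5
```

{"op": "drive_tool", "data": {"rows": [{"offset":[1.7,-6.4,0],"spin":-6,"jaw":0},{"offset":[1.7,-6.4,0],"spin":-6,"jaw":0},{"offset":[1.7,-6.4,0],"spin":-6,"jaw":0},{"offset":[1.7,-6.4,0],"spin":-6,"jaw":0},{"offset":[1.7,-6.4,0],"spin":-6,"jaw":0},{"offset":[1.7,-6.4,0],"spin":-6,"jaw":0},{"offset":[1.7,-6.4,0],"spin":-6,"jaw":0},{"offset":[1.7,-6.4,0],"spin":-6,"jaw":0},{"offset":[1.7,-6.4,0],"spin":-6,"jaw":0},{"offset":[0,0,0],"spin":0,"jaw":0},{"offset":[0,0,0],"spin":0,"jaw":0}]}}

```text
clock: 17.35
eef_pos: [606.9, 89.4, 174.9]
eef_rot: [-3.141, -0.0, 1.308]
wrist_force: [-0.6, 0.1, -0.4]
finger_gap: 0.6
```

Run:
```python
from h import *
s=manip.read_state();print(s['eef_pos'],s['eef_rot'],s['wrist_force'])
c=cam('scene'); tip=np.array(s['eef_pos'])-[0,0,97]
u,v=proj(c,tip).astype(int); print(u,v); cv2.imwrite('pics/p3.png',cv2.resize(c['color'][v-75:v+75,u-100:u+100],None,fx=4,fy=4,interpolation=2))
```

```text
[606.88319232  89.417256   174.92394159] [-3.14135402e+00 -1.14279270e-04  1.30825745e+00] [-0.55106261  0.06146873 -0.42509471]
342 288
```

View pics/p3.png

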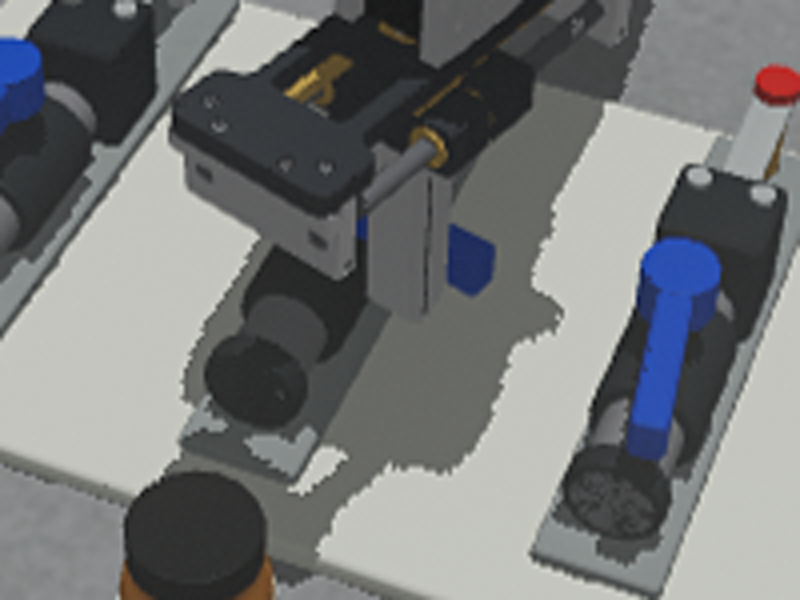

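The middle handle has followed: its tip is at crop (470,260), pointing left and nearly square. Finishing to the end stop.

{"op": "drive_tool", "data": {"rows": [{"offset":[1.7,-6.4,0],"spin":-6,"jaw":0},{"offset":[1.7,-6.4,0],"spin":-6,"jaw":0},{"offset":[0.9,-3.2,0],"spin":-3,"jaw":0},{"offset":[0,0,0],"spin":0,"jaw":0},{"offset":[0,0,0],"spin":0,"jaw":0}]}}

```text
clock: 17.9
eef_pos: [592.9, 96.1, 175.1]
eef_rot: [3.139, 0.0, 1.571]
wrist_force: [8.4, -1.5, -3.0]
finger_gap: 0.6
```

{"op": "drive_tool", "data": {"rows": [{"offset":[0,-1,0],"spin":0,"jaw":0},{"offset":[0,-1,0],"spin":0,"jaw":0},{"offset":[0,0,0],"spin":0,"jaw":0},{"offset":[0,0,0],"spin":0,"jaw":0}]}}

```text
clock: 18.3
eef_pos: [592.2, 96.0, 175.4]
eef_rot: [3.134, -0.0, 1.571]
wrist_force: [22.7, -1.2, -9.4]
finger_gap: 0.1
```

The end stop is reached: the force climbs without motion. Backing off, lifting and checking.

{"op": "drive_tool", "data": {"rows": [{"offset":[0,4,0],"spin":0,"jaw":0},{"offset":[0,10,0],"spin":0,"jaw":0},{"offset":[0,0,-40],"spin":0,"jaw":0},{"offset":[0,0,-45],"spin":0,"jaw":0},{"offset":[0,0,-45],"spin":0,"jaw":0},{"offset":[-50,0,0],"spin":0,"jaw":0},{"offset":[-50,0,0],"spin":0,"jaw":0},{"offset":[-50,0,0],"spin":0,"jaw":0},{"offset":[-50,0,0],"spin":0,"jaw":0},{"offset":[-50,0,0],"spin":0,"jaw":0},{"offset":[-50,0,0],"spin":0,"jaw":0},{"offset":[-50,0,0],"spin":0,"jaw":0},{"offset":[-50,0,0],"spin":0,"jaw":0},{"offset":[0,0,0],"spin":0,"jaw":0},{"offset":[0,0,0],"spin":0,"jaw":0}]}}

```text
clock: 19.8
eef_pos: [605.1, -304.4, 304.1]
eef_rot: [-3.141, -0.001, 1.571]
wrist_force: [0.2, 0.3, -0.2]
finger_gap: 0.2
```

Run:
```python
from h import *
c=cam('top'); W=world(c); cv2.imwrite('pics/top1.png',c['color'])
h=cv2.cvtColor(c['color'],cv2.COLOR_BGR2HSV)
for nm,m in(('blue',(h[...,0]>98)&(h[...,0]<125)&(h[...,1]>130)&(W[...,2]>94)&(W[...,2]<112)),('red',((h[...,0]<8)|(h[...,0]>172))&(h[...,1]>130)&(h[...,2]>60))):
  k,l,st,ce=cv2.connectedComponentsWithStats(m.astype('uint8'))
  for i in range(1,k):
    if st[i,4]<60: continue
    P=W[l==i]; mu=P[:,:2].mean(0); V=np.linalg.svd(P[:,:2]-mu,full_matrices=False)[2]; d=V[0]
    print(nm,ce[i].round(),np.median(P,0).round(),np.degrees(np.arctan2(d[1],d[0])).round(1))
```

```text
blue [395. 223.] [593. -98. 103.] -171.7
blue [233. 225.] [587. 185. 103.] -169.5
blue [303. 235.] [575.  56. 103.] 92.5
red [225. 155.] [728. 207.  85.] -153.0
red [320. 325.] [421.  31.  71.] 139.2
red [399. 327.] [ 418. -107.   71.] -69.4
red [238. 329.] [414. 174.  71.] 72.1
```

View pics/top1.png

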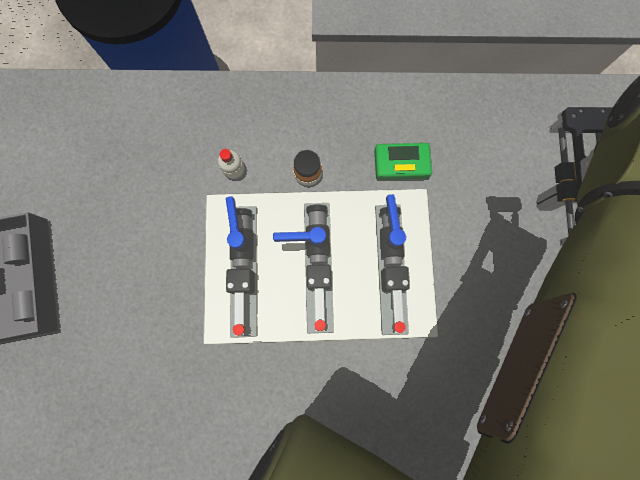

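The middle handle at (303,235) is square to the left (92.5°). The other two are unchanged, the pads are back at 71 mm, and the bottle, jar and meter have not moved. Handing in.

```bash
python3 -c "
from cell import manip; print(manip.sign_off())"
```

```text
the job is handed in; nothing more can be done
None
```

I pressed the three pads left, middle, right, each to its stop, and then closed the middle valve, because the middle unit has the tired spring. The job is handed in, and the system gave no verdict.

| Unit | Force just before the stop | Travel to the stop | Highest force while pressing |
|---|---|---|---|
| Left | about 9 N | about 7 mm | about 23 N |
| Middle | about 4 N | about 9.5 mm | about 17 N |
| Right | about 9 N | about 11 mm | about 18 N |

- **Forces:** these are wrist readings. The highest-force column includes sideways load, and each reading was taken at the end of a move. The left pad came closest to the 25 N limit.
- **Middle valve:** I pushed its handle round until the force rose to about 23 N with almost no further movement, which I took as its end stop.
- **Last camera check:** the middle handle is at about 92° in world axes, square across the pipe. The left and right handles are at the angles they started at, to within about 0.2°.
- **Pads and bystanders:** all three pads are back at 71 mm above the work surface, their free height. By eye the bottle, jar and meter are where they started. The arm is clear of everything.

No check failed or disagreed.

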